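Find the hidden release notch of a wheel nest and press its catch

ROBOT

A 7-joint arm with a two-finger parallel gripper is mounted at the origin on a cart in front of the work surface, level with it; the furniture and walls round the work are solid. World frame = base frame: x ahead of the robot, y to its left, z up, the work surface at z = 0. Lengths are in m, angles in degrees, forces in N, time in s.
With the tool pointing down it reaches from about 0.425 to 0.875 m from the base axis. Payload 4.7 kg.
Tool frame: the origin (TCP) lies at the very end of the fingers, on their centre line; the grasp point (between the pads) lies 19 mm behind it; z points along the fingers, y is the line along which they close (so a half turn about z gives the same grasp; the last joint's range is limited). The gripper opens to 87 mm and grips with 3 to 60 N. Pads are 19 mm wide; open, the fingers measure 117 mm over their backs; the gripper's body (75 mm by 190 mm) begins 51 mm behind the grasp point.
Start: joints at [-64.28, 18.392, -4.016, 83.108, 1.295, 78.541, -3.26], TCP at [0.274, 0.59, 0.223] pointing down, gripper open.
Joint ranges: [-163.93, 163.93], [-17.29, 119.83], [-79.2, 71.16], [3.27, 140.29], [-89.18, 269.18], [5.43, 117.66], [-154.24, 154.24]. Speed limits (degrees/s): [147.25, 147.25, 180, 180, 180, 180, 180].

INTERFACE

Orientations are given as [roll, pitch, yaw] about the fixed x, y, z axes, in that order (R = Rz(yaw) Ry(pitch) Rx(roll)).
In Python, from cell import get_obs, eyes, env gives the robot as it stands.
- The arm moves only by the tool servo_tool, never from a script. Its argument "series" is a list that holds one entry, the list of rows, each a list of 7 numbers: the shift along the tool's x, y, z in units of 300 mm (1.0 is 300 mm), then the turn, a rotation vector about the tool's x, y, z in units of pi rad (1.0 is pi rad), then the opening, from 0 (shut) to 1 (fully open). In form: [[[tx, ty, tz, wx, wy, wz, gripper], ...]]. A call has 1 to 12 rows; each row is the pose to reach, as a shift and turn from the pose commanded when the call began, along the tool's axes at that moment, turning the shorter way round; what a row does not reach only later rows make up. A row lasts 1/12 s, in which the tool goes at most 41.7 mm and 7.16 degrees, less where a joint would pass 70% of its speed; a pose out of reach is approached as far as the arm can. A call with a number of a shift or a turn outside -1 to 1 is refused whole. A call with a gripper value outside its range is refused whole. The fingers move at their own pace and stop on an object; "grip_force" is the grip in N (left out, the last holds). Time passes only in rows, so rows that repeat a pose let the fingers close. It gives the time, the measured TCP pose, the force, the opening and the grip force at its end, in the units of the state.
- get_obs(): the state, without advancing time (a new reading comes with each control period).
- eyes.read_camera(name): name is "side" or "top"; returns a dict with "frame" (420x560x3 uint8, red, green, blue), "depth" (420x560 float32, m along the optical axis (not along the pixel's ray), 0 where there is no reading), "fx", "fy", "cx", "cy" (pixels), "origin" and "rotation" of the camera in the world. Camera axes: x right, y down, z forward; pixel columns grow to the right and rows downward; lengths in m; the calibration is good to about 2 mm. A picture is of the moment at which its call begins.
- env.sign_off(): hands the job in; it is judged then, once.
The state is a dict: "time_s": time; "qpos": joint angles; "joint_velocities": joint speeds; "effort": joint torques, N m; "tool_pos": TCP position; "tool_rot": TCP orientation; "force": force on the tool from outside, world axes, zero at the start; "wrist_torque": the same for the moment, N m; "grip_width": finger opening in m; "grasp_force": force on a finger pad.
Only numpy, scipy, OpenCV 4.12 (cv2) and the standard library are available. Lean on these libraries where they do the work, as an engineer would, in place of code of your own. Each camera call takes 0.05 s, during which the arm holds its last target. There are 200 camera calls.

TASK

A finished caster wheel sits sunk in the round wheel nest bolted to the bench. Feel along the nest's skirt, under its rim on the side away from the robot, with a fingertip until you find the notch, then press the spring catch inside the notch so that the ejector springs up and presents the wheel, and take the finger away. Do not force anything, do not touch or lift the wheel itself, and leave the other things on the bench where they are.

Things in the scene. Friction and masses are not known exactly. Their poses are not given: they have to be found in the camera images.
- nest_base: foot of the wheel nest (an aluminium drum), fixed to the bench, as is the nest on it; origin on the bench top on the nest's upright axis, z up. Two bolted ears reach 75 mm out, 13 mm high, on the robot's side, 145 degrees either side of its +x; else its yaw tells nothing, for the drum may stand turned on it
- skirt_axis (a point): point on the nest's axis 22 mm above the bench, half-way up the skirt: hard, plain, round, radius 58 mm, from the bench to 44 mm height, but for ONE notch, its middle anywhere from 40 degrees right to 29 degrees left of world +x (seen from the axis, away from the robot). Notch: 46 mm wide between its side walls, open from bench to 44 mm, roofed by the rim; its floor is the catch
- rim_centre (a point): centre of the rim's flat top, on the axis, 57 mm above the bench. The rim, radius 60 mm, 44 to 57 mm high, stands 2 mm proud of the skirt and hides the notch from above. To reach skirt and catch under it a finger leans some 35 degrees from upright, tip towards the axis, its lowest corner 3 to 10 mm above the bench; shut fingers up to 35 mm wide fit the notch
- wheel_0: the black caster wheel (68 mm across, 17 mm thick, about 30 g, loose) lying flat in the nest's pocket (73 mm across, 17 mm deep) on the ejector disc, top level with the rim; origin under its centre, z up its axis: 40 mm above the bench when the wheel is down, 53 mm when the ejector has risen
- ejector (a joint): height in m of the spring ejector disc under the wheel: 0 down and latched (as it starts), 0.013 fully risen. It rises by itself once the catch has been pressed in 5 mm, and stays up
- catch (a joint): travel in m of the catch, pressed straight towards the nest's axis: 0 at rest, frees the ejector from 0.005 on, stop at 0.0075; its spring takes about 3 N at first, 5 N at the stop, and pushes it back out when let go. It is a flat ribbed steel pad in the notch, 41 mm wide, 7 to 41 mm above the bench, its face 50 mm from the axis at rest, 8 mm inside the skirt's round
- wheel_1: spare black caster wheel lying on the bench, 68 mm across, 17 mm thick, loose; origin under its centre. To be left alone
- hex_key: steel hex key 33 x 88 x 7 mm, loose; origin under its centre. To be left alone
- spanner: steel spanner 34 x 193 x 6 mm, loose; origin under its centre. To be left alone
- tape_roll_1: roll of masking tape 97 mm across, 22 mm high, lying flat behind the nest, loose; origin under its centre. To be left alone
- bit_block: small wooden block with upright screw bits 36 x 100 x 56 mm, loose; origin under its centre. To be left alone
- screwdriver_1: screwdriver 28 x 215 x 28 mm lying on the side stand, loose; origin under its centre. To be left alone
Mind the look-alikes: they are no part of the job. What is shaped like the wheel_0 but turquoise or yellow is not meant.

How it is judged:
By the outcome, as a careful person would: the job done as asked, in the order asked, and still so for the second after the job is handed in, with the robot touching nothing.
It also fails if it takes over 54 s, if anything falls off the work surface, if the arm or the gripper's body presses on something with over 40 N, if the wrist force passes 120 N, or if a joint passes its speed limit or range.

## Working session

There is one attempt and no reset: what is moved stays moved. The work goes in short steps, Python scripts to look and compute and a tool call to move; the robot and the scene stay as the last step left them, time stands still between calls to the robot, and variables do not carry over. Pictures are saved under pics/ and viewed, at most 10 in all, crops included, and the job is handed in when it is done.

Besides the shell and the picture viewer there is one more tool, called after "Emit:" by a JSON object that holds its "name" and its "arguments", one argument or row to a line. servo_tool: Moves the arm, as the interface text tells. Shifts and turns lie within -1 to 1; 1 stands for 300 mm of shift or pi rad of turn. Its arguments: {"type":"object","properties":{"series":{"type":"array"},"grip_force":{"type":"number"}},"required":["series"]}

```bash
mkdir -p pics; cat > h.py <<'E'
import numpy as np, cv2
from cell import get_obs, eyes, env
def cam(n,save=None):
    c=eyes.read_camera(n)
    if save: cv2.imwrite('pics/'+save,c['frame'][:,:,::-1])
    d=c['depth']; v,u=np.mgrid[:d.shape[0],:d.shape[1]]
    P=np.stack([(u-c['cx'])/c['fx']*d,(v-c['cy'])/c['fy']*d,d],-1)@np.array(c['rotation']).T+np.array(c['origin'])
    P[d==0]=np.nan
    return c,P
E
python3 - <<'E'
from h import *
for n in('top','side'):
    c,P=cam(n,n+'0.png'); np.save(n+'.npy',P); print(n,c['origin'],c['fx'],np.round(c['rotation'],3).tolist())
print(get_obs())
E
```

```text
Traceback (most recent call last):
  File "h.py", line 7, in cam
    P=np.stack([(u-c['cx'])/c['fx']*d,(v-c['cy'])/c['fy']*d,d],-1)@np.array(c['rotation']).T+np.array(c['origin'])
      ~~~~~~~~~~~~~~~~~~~~~~~~~~~~~~~~~~~~~~~~~~~~~~~~~~~~~~~~~~~~~~~~~~~~~~~~~~~~~~~~~~~~~~^~~~~~~~~~~~~~~~~~~~~~
ValueError: operands could not be broadcast together with shapes (420,560) (3,)
```

View pics/top0.png

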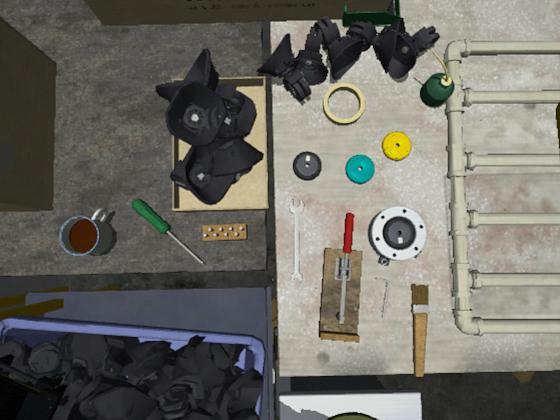

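```bash
python3 - <<'E'
s=open('h.py').read()
s=s.replace("import numpy as np, cv2","import numpy as np, cv2\nfrom scipy.spatial.transform import Rotation as Ro").replace("np.array(c['rotation']).T","Ro.from_euler('xyz',c['rotation'],degrees=True).as_matrix().T")
open('h.py','w').write(s)
E
python3 - <<'E'
from h import *
for n in('top','side'):
    c,P=cam(n,n+'0.png'); np.save(n+'.npy',P); print(n,c['origin'],c['fx'],c['rotation'])
    if n=='top':
        for k,(u,v) in dict(rim=(378,233),wheel=(399,235),spare=(307,172),tape=(344,88),teal=(360,169),yel=(397,146),clamp=(342,300),ruler=(419,300),hex=(385,300),bench=(300,330),pipe=(455,200)).items(): print(k,P[v,u].round(3))
        Z=P[...,2]; u,v=np.meshgrid(np.arange(560),np.arange(420))
        m=(abs(Z-.057)<.006)&(abs(u-398)<40)&(abs(v-234)<40)
        pts=P[m][:,:2]; print(m.sum(),pts.min(0),pts.max(0),cv2.minEnclosingCircle(pts.astype(np.float32)),P[m][:,2].mean())
print(get_obs())
E
```

```text
top [0.48368306 0.15236621 0.99352051] 426.7913230889465 [-174.90470409    0.519706    -91.36506694]
rim [ 0.507 -0.067  0.058]
wheel [ 0.502 -0.116  0.045]
spare [0.653 0.081 0.015]
tape [ 0.851 -0.012  0.015]
teal [ 0.66  -0.045 -0.   ]
yel [ 0.713 -0.135 -0.002]
clamp [0.365 0.017 0.057]
ruler [ 0.355 -0.164  0.009]
hex [ 0.356 -0.088  0.006]
bench [ 0.292  0.107 -0.002]
pipe [ 0.578 -0.249  0.032]
2233 [ 0.4473167  -0.17239938] [ 0.56586143 -0.05369072] ((0.5063401460647583, -0.1140342429280281), 0.06078657880425453) 0.056383720370632835
side [ 0.34735349 -0.54972343  0.60569611] 422.8715973946726 [-125.20876981   -0.42375737  -18.17404965]
{'time_s': 0.15, 'qpos': array([-64.28079927,  18.42925014,  -4.01722875,  83.15995555,
         1.29391996,  78.54021374,  -3.26193711]), 'joint_velocities': array([ 0.04804579, -0.03616786, -0.07332642, -0.15676162, -0.06723258,
        0.00297781,  0.07522416]), 'effort': array([-2.33088012e-04, -4.91794324e+01, -4.04824410e-01, -3.12877965e+01,
       -6.41464186e-02,  4.04813269e-02,  9.59790805e-05]), 'tool_pos': array([0.27363135, 0.58913059, 0.22170387]), 'tool_rot': array([-1.79915746e+02,  3.49696599e-03,  1.55089678e+02]), 'force': array([-0.24108396, -0.97828594, -0.1057344 ]), 'wrist_torque': array([0.00792557, 0.01389699, 0.00645149]), 'grasp_force': 0.0, 'grip_width': 0.08699190891621704}
```

View pics/side0.png

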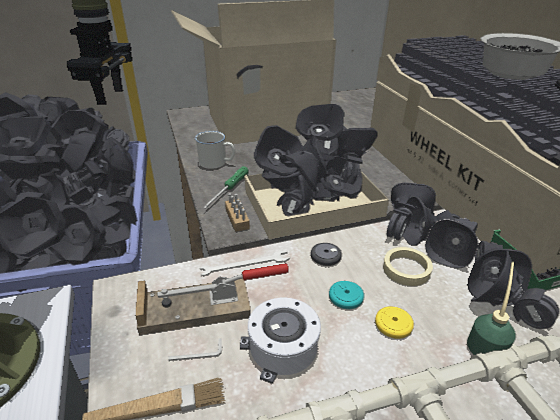

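The top view shows the white nest with the black wheel in it at (398,234). The teal (360,169) and yellow (397,146) discs and the spare black wheel (307,166) are look-alikes. Only the wheel in the nest fits the description. The rim fit gives its centre at (0.506, -0.114), z 0.056, radius 60 mm, which matches the sizes given. I'll plan the approach and make the confirming crop.

```bash
cat >> h.py <<'E'
import json,os
C=np.array([.506,-.114])
def pose(a,r,z,lean=35,t=0):
    """TCP at radius r, azimuth a (deg), height z, tangential offset t (towards +a); tool x inward; leaning"""
    a_=np.radians(a); p=np.r_[C+r*np.r_[np.cos(a_),np.sin(a_)]+t*np.r_[-np.sin(a_),np.cos(a_)],z]
    return p,Ro.from_euler('xyz',[180,0,180+a],degrees=True)*Ro.from_euler('y',lean,degrees=True)
def base():
    if os.path.exists('cmd.json'):
        d=json.load(open('cmd.json')); return np.array(d['p']),Ro.from_quat(d['q'])
    o=get_obs(); return np.array(o['tool_pos']),Ro.from_euler('xyz',o['tool_rot'],degrees=True)
def rel(T,B=None):
    p0,R0=B or base(); p,R=T
    return np.r_[R0.inv().apply(p-p0)/.3,(R0.inv()*R).as_rotvec()/np.pi].round(4)
def commit(row):
    """record the last row sent as the commanded pose"""
    p0,R0=base(); row=np.array(row)
    json.dump(dict(p=(p0+R0.apply(row[:3]*.3)).tolist(),q=(R0*Ro.from_rotvec(row[3:6]*np.pi)).as_quat().tolist()),open('cmd.json','w'))
E
python3 - <<'E'
from h import *
c=cv2.imread('pics/top0.png'); cv2.imwrite('pics/crop.png',cv2.resize(c[180:290,330:480],None,fx=5,fy=5,interpolation=2))
P=np.load('top.npy'); q=P.reshape(-1,3)
A=np.array([.274,.59]);B=np.array([.62,-.13]); d=(B-A)/np.linalg.norm(B-A)
s=(q[:,:2]-A)@d; o=abs((q[:,:2]-A)@[-d[1],d[0]])
for lo in np.arange(.1,.8,.1):
    m=(s>lo)&(s<lo+.1)&(o<.13); print(lo.round(1),np.nanmax(q[m,2]).round(3),end='; ')
m=(q[:,0]>.56)&(q[:,0]<.75)&(q[:,1]>-.3)&(q[:,1]<.05);print('behind',np.nanmax(q[m,2]))
p=(np.array([.62,-.13,.22]),Ro.from_euler('xyz',[180,0,170],degrees=True))
print(rel(p)); print(rel(pose(-8,.10,.12),p)); 
E
```

```text
0.1 0.19; 0.2 0.153; 0.3 0.057; 0.4 0.057; 0.5 0.07; 0.6 0.087; 0.7 0.062; behind 0.060747776541129284
[-2.0568e+00 -1.6878e+00  8.3000e-03 -5.0000e-04 -0.0000e+00 -8.2800e-02]
[ 0.0504 -0.0018  0.3333  0.0034  0.1944 -0.0108]
```

View pics/crop.png

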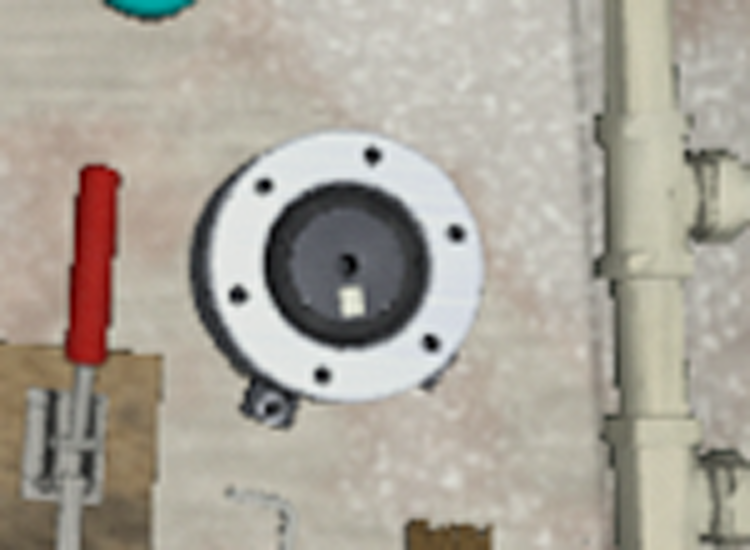

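The crop confirms it: the black wheel sits in the white rim (hub at crop (350,265)) with an ear on the robot side. Approaching now with the fingers shut.

Emit:
{"name": "servo_tool", "arguments": {
  "series": [
    [[0, 0, -0.14, 0, 0, 0, 0], [0, 0, -0.2, 0, 0, 0, 0], [-1, -0.82, -0.2, 0, 0, -0.08, 0], [-1, -0.82, -0.2, 0, 0, -0.08, 0], [-1, -0.82, -0.2, 0, 0, -0.08, 0], [-1, -0.82, -0.2, 0, 0, -0.08, 0], [-1, -0.82, -0.2, 0, 0, -0.08, 0], [-1, -0.82, -0.2, 0, 0, -0.08, 0], [-1, -0.82, -0.2, 0, 0, -0.08, 0], [-1, -0.82, -0.2, 0, 0, -0.08, 0], [-1, -0.82, -0.2, 0, 0, -0.08, 0], [-1, -0.82, -0.2, 0, 0, -0.08, 0]]
  ],
  "grip_force": 20
}}

```text
time_s: 1.15
tool_pos: [0.4454, 0.2325, 0.2828]
tool_rot: [-179.9, 0.1, 168.9]
force: [0.7, -0.4, 0.2]
grip_width: 0.0149
grasp_force: 0.0
```

```bash
python3 - <<'E'
from h import *
p=(np.array([.64,-.13,.24]),Ro.from_euler('xyz',[180,0,172],degrees=True))
o=get_obs();print(rel(p),o['tool_pos'],o['tool_rot'],o['qpos'])
E
```

```text
[-8.6790e-01 -1.0612e+00  1.4660e-01 -7.0000e-04  6.0000e-04 -1.7000e-02] [0.44541848 0.23249069 0.28275718] [-1.79878211e+02  1.17546042e-01  1.68946612e+02] [-40.92110281  -1.24739814  10.06016359  98.58540877   0.39025124
  82.63687819  48.03323005]
```

Emit:
{"name": "servo_tool", "arguments": {
  "series": [
    [[-0.87, -1, 0.1, 0, 0, 0.017, 0], [-0.87, -1, 0.1, 0, 0, 0.017, 0], [-0.87, -1, 0.1, 0, 0, 0.017, 0], [-0.87, -1, 0.1, 0, 0, 0.017, 0], [-0.87, -1, 0.1, 0, 0, 0.017, 0], [-0.87, -1, 0.1, 0, 0, 0.017, 0], [-0.87, -1, 0.1, 0, 0, 0.017, 0], [-0.87, -1, 0.1, 0, 0, 0.017, 0], [-0.87, -1, 0.1, 0, 0, 0.017, 0], [-0.87, -1, 0.1, 0, 0, 0.017, 0], [-0.87, -1, 0.1, 0, 0, 0.017, 0], [-0.87, -1, 0.1, 0, 0, 0.017, 0]]
  ]
}}

```text
time_s: 2.15
tool_pos: [0.6439, -0.1044, 0.2515]
tool_rot: [-179.9, -0.1, 166.2]
force: [0.3, 1.1, -0.3]
grip_width: 0.0004
grasp_force: 0.0
```

```bash
python3 - <<'E'
from h import *
o=get_obs();print(rel(pose(-5,.11,.13)),o['tool_pos'],o['tool_rot'],o['qpos'])
E
```

```text
[ 0.0757 -0.0842  0.4052  0.0146  0.1935 -0.0473] [ 0.6438871  -0.10438293  0.25148303] [-1.79938168e+02 -9.56465364e-02  1.66234873e+02] [-15.07594032  19.25319978  28.63580846  81.19998502  -9.12365895
  81.95700166  89.73237301]
```

Emit:
{"name": "servo_tool", "arguments": {
  "series": [
    [[0.076, -0.084, 0.4, 0.015, 0.194, -0.047, 0], [0.076, -0.084, 0.4, 0.015, 0.194, -0.047, 0], [0.076, -0.084, 0.4, 0.015, 0.194, -0.047, 0], [0.076, -0.084, 0.4, 0.015, 0.194, -0.047, 0], [0.076, -0.084, 0.4, 0.015, 0.194, -0.047, 0], [0.076, -0.084, 0.4, 0.015, 0.194, -0.047, 0], [0.076, -0.084, 0.4, 0.015, 0.194, -0.047, 0], [0.076, -0.084, 0.4, 0.015, 0.194, -0.047, 0], [0.076, -0.084, 0.4, 0.015, 0.194, -0.047, 0], [0.076, -0.084, 0.4, 0.015, 0.194, -0.047, 0]]
  ]
}}

```text
time_s: 2.98
tool_pos: [0.6166, -0.1215, 0.1367]
tool_rot: [-180.0, -34.6, 175.2]
force: [-0.1, 0.8, -0.1]
grip_width: 0.0007
grasp_force: 0.0
```

```bash
python3 - <<'E'
from h import *
o=get_obs();print(o['tool_pos'],o['tool_rot'],o['qpos'])
cam('side','side1.png')
b=base(); T=pose(-5,.08,.03); print(rel(T)); print(rel(pose(-5,.08,.0095),T))
E
```

```text
[ 0.61657845 -0.12151888  0.13673439] [-179.99483998  -34.59976455  175.15698799] [ -5.0665969   48.52883185  25.04869698  58.87197375 -11.83973014
 110.04983809 102.41785327]
[-0.1173 -0.0068  0.3504 -0.0005  0.0021  0.0007]
[-0.0392 -0.      0.056   0.      0.      0.    ]
```

View pics/side1.png

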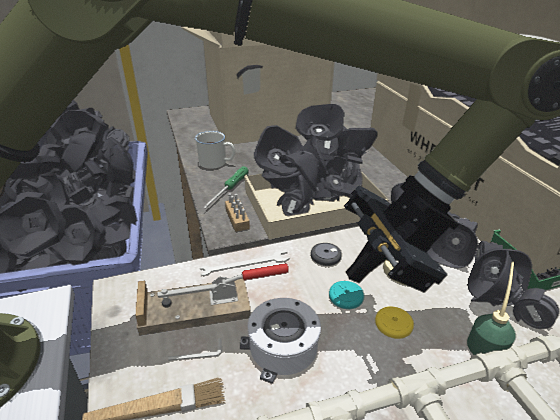

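The side view shows the shut fingers leaning, tip towards the nest at about (360,275), clear of everything. I'll lower to the probing height outside the skirt.

Emit:
{"name": "servo_tool", "arguments": {
  "series": [
    [[-0.117, -0.007, 0.35, 0, 0.002, 0, 0], [-0.117, -0.007, 0.35, 0, 0.002, 0, 0], [-0.117, -0.007, 0.35, 0, 0.002, 0, 0], [-0.117, -0.007, 0.35, 0, 0.002, 0, 0], [-0.117, -0.007, 0.35, 0, 0.002, 0, 0]]
  ]
}}

```text
time_s: 3.45
tool_pos: [0.584, -0.1208, 0.0278]
tool_rot: [180.0, -35.4, 175.2]
force: [0.9, -0.9, 1.1]
grip_width: 0.0002
grasp_force: 0.0
```

```bash
python3 - <<'E'
from h import *
o=get_obs();print(o['tool_pos'],o['tool_rot'],o['qpos'],o['force'])
print(rel(pose(-5,.08,.0095)))
E
```

```text
[ 0.58401764 -0.12077636  0.02781588] [179.99005218 -35.36248942 175.15721361] [ -6.00832631  50.56520187  24.12069712  69.09153698 -12.23864146
  98.85784806 102.92780005] [ 0.87277248 -0.89279685  1.12574924]
[-0.0399 -0.0002  0.0465 -0.0004 -0.002   0.0007]
```

Emit:
{"name": "servo_tool", "arguments": {
  "series": [
    [[-0.04, 0, 0.0465, 0, -0.002, 0, 0], [-0.04, 0, 0.0465, 0, -0.002, 0, 0], [-0.04, 0, 0.0465, 0, -0.002, 0, 0]]
  ]
}}

```text
time_s: 3.7
tool_pos: [0.5877, -0.1214, 0.0105]
tool_rot: [-180.0, -34.8, 175.2]
force: [0.7, 0.3, -0.5]
grip_width: 0.0003
grasp_force: 0.0
```

```bash
cat >> h.py <<'E'
def show():
    o=get_obs(); p=np.array(o['tool_pos']); d=p[:2]-C
    f=np.array(o['force']); a=np.arctan2(d[1],d[0]); print('t',round(o['time_s'],2),'r %.1f mm az %.1f z %.1f mm'%(1e3*np.hypot(*d),np.degrees(a),1e3*p[2]),np.round(o['tool_rot'],1),'F rad %.1f tan %.1f z %.1f'%(f[0]*np.cos(a)+f[1]*np.sin(a),-f[0]*np.sin(a)+f[1]*np.cos(a),f[2]))
E
python3 - <<'E'
from h import *
show(); o=get_obs(); json.dump(dict(p=o['tool_pos'].tolist(),q=Ro.from_euler('xyz',o['tool_rot'],degrees=True).as_quat().tolist()),open('cmd.json','w'))
for r in (.067,.065,.063): print(rel(pose(-5,r,.0095)))
E
```

```text
t 3.7 r 82.0 mm az -5.2 z 10.5 mm [-180.   -34.8  175.2] F rad 0.7 tan 0.3 z -0.5
[ 0.0391  0.001   0.0313 -0.0007  0.001   0.0008]
[ 0.0445  0.0011  0.0351 -0.0007  0.001   0.0008]
[ 0.05    0.0011  0.0389 -0.0007  0.001   0.0008]
```

Emit:
{"name": "servo_tool", "arguments": {
  "series": [
    [[0.025, 0.001, 0.019, 0, 0, 0, 0], [0.034, 0.001, 0.027, 0, 0, 0, 0], [0.039, 0.001, 0.031, 0, 0, 0, 0], [0.0418, 0.001, 0.033, 0, 0, 0, 0], [0.0445, 0.001, 0.035, 0, 0, 0, 0], [0.0472, 0.001, 0.037, 0, 0, 0, 0], [0.0472, 0.001, 0.037, 0, 0, 0, 0]]
  ]
}}

```text
time_s: 4.28
tool_pos: [0.5685, -0.1195, 0.0073]
tool_rot: [-180.0, -35.0, 175.2]
force: [0.3, 0.4, 0.8]
grip_width: 0.0003
grasp_force: 0.0
```

```bash
python3 - <<'E'
from h import *
show(); commit([.0472,.001,.037,0,0,0])
for r in (.063,.062,.061,.060,.069): print(rel(pose(-5,r,.0095)))
E
```

```text
t 4.28 r 62.7 mm az -5.0 z 7.3 mm [-180.   -35.   175.2] F rad 0.3 tan 0.4 z 0.8
[ 0.0028  0.0001  0.0019 -0.0007  0.001   0.0008]
[ 0.0055  0.0001  0.0038 -0.0007  0.001   0.0008]
[ 0.0083  0.0001  0.0057 -0.0007  0.001   0.0008]
[ 0.011   0.0001  0.0076 -0.0007  0.001   0.0008]
[-0.0136  0.     -0.0095 -0.0007  0.001   0.0008]
```

```bash
cat >> h.py <<'E'
def sync():
    o=get_obs(); json.dump(dict(p=o['tool_pos'].tolist(),q=Ro.from_euler('xyz',o['tool_rot'],degrees=True).as_quat().tolist()),open('cmd.json','w'))
E
python3 - <<'E'
from h import *
sync()
for r in (.0627,.062,.061,.060,.059,.058): print(rel(pose(-5,r,.0095)))
E
```

```text
[ 0.0044  0.0001 -0.006  -0.0007  0.0001  0.0007]
[ 0.0063  0.0001 -0.0047 -0.0007  0.0001  0.0007]
[ 0.009   0.0001 -0.0028 -0.0007  0.0001  0.0007]
[ 0.0117  0.0001 -0.0009 -0.0007  0.0001  0.0007]
[ 0.0145  0.0001  0.001  -0.0007  0.0001  0.0007]
[ 0.0172  0.0001  0.0029 -0.0007  0.0001  0.0007]
```

Emit:
{"name": "servo_tool", "arguments": {
  "series": [
    [[0.0044, 0, -0.006, 0, 0, 0, 0], [0.0063, 0, -0.0047, 0, 0, 0, 0], [0.009, 0, -0.0028, 0, 0, 0, 0], [0.0117, 0, -0.0009, 0, 0, 0, 0], [0.0117, 0, -0.0009, 0, 0, 0, 0], [0.0117, 0, -0.0009, 0, 0, 0, 0]]
  ]
}}

```text
time_s: 4.78
tool_pos: [0.5658, -0.1193, 0.0094]
tool_rot: [-180.0, -35.0, 175.2]
force: [0.3, -0.0, 0.5]
grip_width: 0.0009
grasp_force: 0.2
```

```bash
python3 - <<'E'
from h import *
show(); commit([.0117,0,-.0009,0,0,0])
for r in (.059,.058,.057,.056): print(rel(pose(-5,r,.0095)))
E
```

```text
t 4.78 r 60.0 mm az -5.1 z 9.4 mm [-180.   -35.   175.2] F rad 0.3 tan 0.0 z 0.5
[ 0.0028  0.0001  0.0019 -0.0007  0.0001  0.0007]
[ 0.0055  0.0001  0.0038 -0.0007  0.0001  0.0007]
[ 0.0082  0.0001  0.0057 -0.0007  0.0001  0.0007]
[ 0.011   0.0002  0.0077 -0.0007  0.0001  0.0007]
```

Emit:
{"name": "servo_tool", "arguments": {
  "series": [
    [[0.0028, 0, 0.0019, 0, 0, 0, 0], [0.0055, 0, 0.0038, 0, 0, 0, 0], [0.0055, 0, 0.0038, 0, 0, 0, 0], [0.0055, 0, 0.0038, 0, 0, 0, 0]]
  ]
}}

```text
time_s: 5.12
tool_pos: [0.5647, -0.1192, 0.0094]
tool_rot: [-180.0, -34.8, 175.2]
force: [4.9, -0.3, -0.3]
grip_width: 0.0007
grasp_force: 2.3
```

```bash
python3 - <<'E'
from h import *
show(); commit([.0055,0,.0038,0,0,0])
E
```

```text
t 5.12 r 59.0 mm az -5.0 z 9.4 mm [-180.   -34.8  175.2] F rad 4.9 tan 0.1 z -0.3
```

Emit:
{"name": "servo_tool", "arguments": {
  "series": [
    [[-0.0082, 0, -0.0057, 0, 0, 0, 0], [-0.011, 0, -0.0077, 0, 0, 0, 0], [-0.011, 0.005, -0.0077, 0, 0, 0, 0], [-0.011, 0.01, -0.0077, 0, 0, 0, 0], [-0.011, 0.015, -0.0077, 0, 0, 0, 0], [-0.011, 0.015, -0.0077, 0, 0, 0, 0], [-0.011, 0.015, -0.0077, 0, 0, 0, 0]]
  ]
}}

```text
time_s: 5.7
tool_pos: [0.5679, -0.1147, 0.0093]
tool_rot: [-180.0, -35.0, 175.2]
force: [0.1, -0.2, -0.3]
grip_width: 0.0004
grasp_force: 0.0
```

```bash
python3 - <<'E'
from h import *
show(); commit([-.011,.015,-.0077,0,0,0]);print(base()[0])
E
```

```text
t 5.7 r 61.9 mm az -0.6 z 9.3 mm [-180.   -35.   175.2] F rad 0.1 tan -0.2 z -0.3
[ 0.56817139 -0.11495127  0.00950911]
```

Emit:
{"name": "servo_tool", "arguments": {
  "series": [
    [[0, 0.005, 0, 0, 0, 0, 0], [0, 0.01, 0, 0, 0, 0, 0], [0, 0.013, 0, 0, 0, 0, 0], [0, 0.013, 0, 0, 0, 0, 0], [0, 0.013, 0, 0, 0, 0, 0]]
  ]
}}

```text
time_s: 6.12
tool_pos: [0.5685, -0.1109, 0.0094]
tool_rot: [-180.0, -35.0, 175.2]
force: [-0.7, -0.2, 0.5]
grip_width: 0.0005
grasp_force: 0.0
```

```bash
python3 - <<'E'
from h import *
show(); commit([0,.013,0,0,0,0]);print(base()[0])
E
```

```text
t 6.12 r 62.6 mm az 2.8 z 9.4 mm [-180.   -35.   175.2] F rad -0.7 tan -0.1 z 0.5
[ 0.56849936 -0.11106508  0.00950725]
```

Emit:
{"name": "servo_tool", "arguments": {
  "series": [
    [[0, 0.005, 0, 0, 0, 0, 0], [0, 0.01, 0, 0, 0, 0, 0], [0, 0.015, 0, 0, 0, 0, 0], [0, 0.015, 0, 0, 0, 0, 0], [0, 0.015, 0, 0, 0, 0, 0]]
  ]
}}

```text
time_s: 6.53
tool_pos: [0.5689, -0.1064, 0.0094]
tool_rot: [-180.0, -35.0, 175.2]
force: [-0.0, -0.1, -0.3]
grip_width: 0.0003
grasp_force: 0.0
```

```bash
python3 - <<'E'
from h import *
show(); commit([0,.015,0,0,0,0]);print(base()[0])
E
```

```text
t 6.53 r 63.3 mm az 6.9 z 9.4 mm [-180.   -35.   175.2] F rad -0.0 tan -0.1 z -0.3
[ 0.56887779 -0.10658102  0.00950511]
```

```bash
python3 - <<'E'
from h import *
for r in (.063,.061,.06,.059,.058): print(rel(pose(7,r,.0095)))
E
```

```text
[ 0.001   0.0008  0.0007  0.0375  0.0001 -0.0539]
[ 0.0063 -0.0006  0.0045  0.0375  0.0001 -0.0539]
[ 0.009  -0.0013  0.0063  0.0375  0.0001 -0.0539]
[ 0.0117 -0.002   0.0082  0.0375  0.0001 -0.0539]
[ 0.0144 -0.0027  0.0101  0.0375  0.0001 -0.0539]
```

Emit:
{"name": "servo_tool", "arguments": {
  "series": [
    [[0.001, 0.001, 0.0007, 0.0188, 0, -0.027, 0], [0.001, 0.001, 0.0007, 0.0375, 0, -0.054, 0], [0.0063, -0.0006, 0.0045, 0.0375, 0, -0.054, 0], [0.009, -0.0013, 0.0063, 0.0375, 0, -0.054, 0], [0.0117, -0.002, 0.0082, 0.0375, 0, -0.054, 0], [0.0117, -0.002, 0.0082, 0.0375, 0, -0.054, 0], [0.0117, -0.002, 0.0082, 0.0375, 0, -0.054, 0]]
  ]
}}

```text
time_s: 7.12
tool_pos: [0.5668, -0.1057, 0.0094]
tool_rot: [179.9, -34.6, -173.1]
force: [6.5, 2.0, 0.0]
grip_width: 0.0005
grasp_force: 2.7
```

```bash
python3 - <<'E'
from h import *
show(); commit([.0117,-.002,.0082,.0375,0,-.054]);print(base()[0])
for a,r in ((7,.064),(16,.064),(16,.0655),(24,.064),(24,.061),(24,.06),(24,.059),(24,.058)): print(a,r,rel(pose(a,r,.0095)))
E
```

```text
t 7.12 r 61.3 mm az 7.7 z 9.4 mm [ 179.9  -34.6 -173.1] F rad 6.8 tan 1.1 z 0.0
[ 0.56455629 -0.10681845  0.00950217]
7 0.064 [-0.0137  0.     -0.0096  0.      0.0001  0.0001]
16 0.064 [-0.0115  0.0334 -0.008   0.0287  0.0001 -0.0409]
16 0.0655 [-0.0156  0.0342 -0.0109  0.0287  0.0001 -0.0409]
24 0.064 [-0.0061  0.0624 -0.0042  0.0542  0.0001 -0.0773]
24 0.061 [ 0.0018  0.0595  0.0013  0.0542  0.0001 -0.0773]
24 0.06 [ 0.0044  0.0585  0.0031  0.0542  0.0001 -0.0773]
24 0.059 [ 0.007   0.0575  0.0049  0.0542  0.0001 -0.0773]
24 0.058 [ 0.0096  0.0566  0.0068  0.0542  0.0001 -0.0773]
```

Contact at 7° is at 61 mm, and at -5° it is only at 59 mm. That suggests skirt on the left and the notch to the right, so I'll probe near -22°.

```bash
python3 - <<'E'
from h import *
for a,r in ((7,.067),(-8,.069),(-22,.067),(-22,.062),(-22,.06),(-22,.059),(-22,.058)): print(a,r,rel(pose(a,r,.0095)))
E
```

```text
7 0.067 [-0.0219  0.     -0.0153  0.      0.0001  0.0001]
-8 0.069 [-0.0209 -0.0595 -0.0146 -0.0478  0.0001  0.0684]
-22 0.067 [ 1.100e-03 -1.082e-01  7.000e-04 -9.240e-02  1.000e-04  1.321e-01]
-22 0.062 [ 1.300e-02 -1.002e-01  9.100e-03 -9.240e-02  1.000e-04  1.321e-01]
-22 0.06 [ 1.780e-02 -9.690e-02  1.250e-02 -9.240e-02  1.000e-04  1.321e-01]
-22 0.059 [ 2.020e-02 -9.530e-02  1.410e-02 -9.240e-02  1.000e-04  1.321e-01]
-22 0.058 [ 2.260e-02 -9.370e-02  1.580e-02 -9.240e-02  1.000e-04  1.321e-01]
```

Emit:
{"name": "servo_tool", "arguments": {
  "series": [
    [[-0.022, 0, -0.0153, 0, 0, 0, 0], [-0.021, -0.0595, -0.0146, -0.0478, 0, 0.0684, 0], [-0.021, -0.0595, -0.0146, -0.0478, 0, 0.0684, 0], [-0.021, -0.0595, -0.0146, -0.0478, 0, 0.0684, 0], [0.001, -0.108, 0.0007, -0.0924, 0, 0.132, 0], [0.001, -0.108, 0.0007, -0.0924, 0, 0.132, 0], [0.001, -0.108, 0.0007, -0.0924, 0, 0.132, 0], [0.013, -0.1, 0.0091, -0.0924, 0, 0.132, 0], [0.0178, -0.097, 0.0125, -0.0924, 0, 0.132, 0], [0.0202, -0.0953, 0.0141, -0.0924, 0, 0.132, 0], [0.0202, -0.0953, 0.0141, -0.0924, 0, 0.132, 0]]
  ]
}}

```text
time_s: 8.03
tool_pos: [0.5645, -0.1417, 0.0096]
tool_rot: [-179.5, -34.1, 158.1]
force: [8.1, -14.5, -0.9]
grip_width: 0.0004
grasp_force: 7.8
```

```bash
python3 - <<'E'
from h import *
show(); commit([.0202,-.0953,.0141,-.0924,0,.132]);print(base()[0])
for r in (.058,.057,.056,.055,.054,.053,.052): print(r,rel(pose(-22,r,.0095)))
E
```

```text
t 8.03 r 64.8 mm az -25.3 z 9.6 mm [-179.5  -34.1  158.1] F rad 13.5 tan -9.7 z -0.9
[ 0.56071034 -0.13609665  0.00950328]
0.058 [ 0.0027 -0.      0.0019  0.0001  0.      0.0001]
0.057 [ 0.0055 -0.      0.0038  0.0001  0.      0.0001]
0.056 [ 0.0082 -0.      0.0058  0.0001  0.      0.0001]
0.055 [ 0.0109 -0.      0.0077  0.0001  0.      0.0001]
0.054 [ 0.0137 -0.      0.0096  0.0001  0.      0.0001]
0.053 [ 0.0164 -0.      0.0115  0.0001  0.      0.0001]
0.052 [ 0.0191 -0.      0.0134  0.0001  0.      0.0001]
```

Emit:
{"name": "servo_tool", "arguments": {
  "series": [
    [[-0.0137, 0, -0.0096, 0, 0, 0, 0], [-0.0246, 0, -0.0173, 0, 0, 0, 0], [-0.0246, 0, -0.0173, 0, 0, 0, 0], [-0.0246, 0, -0.0173, 0, 0, 0, 0]]
  ]
}}

```text
time_s: 8.37
tool_pos: [0.5692, -0.137, 0.0091]
tool_rot: [179.8, -35.1, 158.3]
force: [-0.3, -0.1, -0.4]
grip_width: 0.0005
grasp_force: 0.0
```

```bash
python3 - <<'E'
from h import *
show(); commit([-.0246,0,-.0173,0,0,0]);print(base()[0]); cam('side','s2.png')
for r in (.066,.064,.063): print(r,rel(pose(-22,r,.0095)))
E
```

```text
t 8.37 r 67.2 mm az -20.0 z 9.1 mm [179.8 -35.1 158.3] F rad -0.2 tan -0.2 z -0.4
[ 0.56907599 -0.13947541  0.00952303]
0.066 [ 0.0055 -0.      0.0039  0.0001  0.      0.0001]
0.064 [ 0.011  -0.      0.0078  0.0001  0.      0.0001]
0.063 [ 0.0137 -0.      0.0097  0.0001  0.      0.0001]
```

View pics/s2.png

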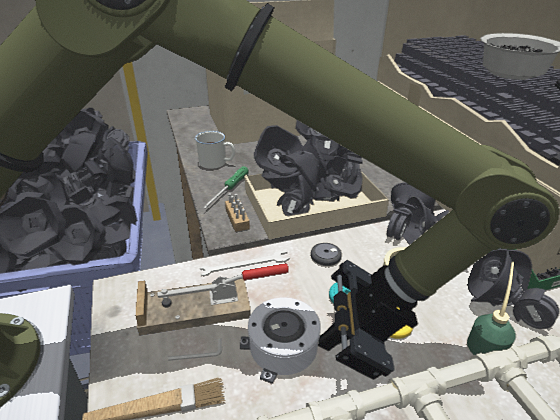

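The side view shows nothing disturbed: the wheel is still down at (285,322) and the gripper is clear of the pipe. Now a slow, clean probe at -22°.

Emit:
{"name": "servo_tool", "arguments": {
  "series": [
    [[0, 0, 0, 0, 0, 0, 0], [0.0028, 0, 0.002, 0, 0, 0, 0], [0.0055, 0, 0.0039, 0, 0, 0, 0], [0.0082, 0, 0.0058, 0, 0, 0, 0], [0.011, 0, 0.0078, 0, 0, 0, 0], [0.011, 0, 0.0078, 0, 0, 0, 0], [0.011, 0, 0.0078, 0, 0, 0, 0]]
  ]
}}

```text
time_s: 9.0
tool_pos: [0.567, -0.1368, 0.0095]
tool_rot: [179.8, -34.8, 158.2]
force: [5.8, 1.6, -0.5]
grip_width: 0.0003
grasp_force: 2.3
```

```bash
python3 - <<'E'
from h import *
show(); commit([.011,0,.0078,0,0,0]);print(base()[0])
for a,r in ((-22,.070),(-9,.072),(4,.07),(4,.065),(4,.063),(4,.061),(4,.06),(4,.059),(4,.058)): print(a,r,rel(pose(a,r,.0095)))
E
```

```text
t 9.0 r 65.2 mm az -20.5 z 9.5 mm [179.8 -34.8 158.2] F rad 4.9 tan 3.5 z -0.5
[ 0.56532501 -0.13796044  0.00949841]
-22 0.07 [-0.0164 -0.     -0.0115  0.0001  0.      0.0001]
-9 0.072 [-0.0169  0.054  -0.0118  0.0415  0.0001 -0.0591]
4 0.07 [ 2.900e-03  1.023e-01  2.100e-03  8.290e-02  1.000e-04 -1.182e-01]
4 0.065 [ 1.520e-02  9.500e-02  1.060e-02  8.290e-02  1.000e-04 -1.182e-01]
4 0.063 [ 2.010e-02  9.200e-02  1.410e-02  8.290e-02  1.000e-04 -1.182e-01]
4 0.061 [ 2.500e-02  8.910e-02  1.750e-02  8.290e-02  1.000e-04 -1.182e-01]
4 0.06 [ 2.740e-02  8.770e-02  1.920e-02  8.290e-02  1.000e-04 -1.182e-01]
4 0.059 [ 2.990e-02  8.620e-02  2.090e-02  8.290e-02  1.000e-04 -1.182e-01]
4 0.058 [ 3.230e-02  8.470e-02  2.270e-02  8.290e-02  1.000e-04 -1.182e-01]
```

Clean contact at -22° is at TCP radius 65.2–65.8 mm, the value predicted for the skirt. At -5° the tip went in to 59 mm, the value predicted for the catch at 50 mm. So the notch is around -5° to +3°, and I'll re-enter at -4°.

```bash
python3 - <<'E'
from h import *
for a,r in ((-22,.070),(-13,.072),(-4,.07),(-4,.062),(-4,.0605),): print(a,r,rel(pose(a,r,.0095)))
E
```

```text
-22 0.07 [-0.0164 -0.     -0.0115  0.0001  0.      0.0001]
-13 0.072 [-0.0195  0.0375 -0.0136  0.0287  0.0001 -0.0409]
-4 0.07 [-0.0071  0.0721 -0.0049  0.0574  0.0001 -0.0818]
-4 0.062 [ 0.0137  0.0638  0.0096  0.0574  0.0001 -0.0818]
-4 0.0605 [ 0.0176  0.0623  0.0123  0.0574  0.0001 -0.0818]
```

Emit:
{"name": "servo_tool", "arguments": {
  "series": [
    [[-0.0164, 0, -0.0115, 0, 0, 0, 0], [-0.0195, 0.0375, -0.0136, 0.0287, 0, -0.0409, 0], [-0.0195, 0.0375, -0.0136, 0.0287, 0, -0.0409, 0], [-0.007, 0.072, -0.005, 0.0574, 0, -0.0818, 0], [-0.007, 0.072, -0.005, 0.0574, 0, -0.0818, 0], [-0.007, 0.072, -0.005, 0.0574, 0, -0.0818, 0], [0.0033, 0.068, 0.0023, 0.0574, 0, -0.0818, 0], [0.0137, 0.0638, 0.0096, 0.0574, 0, -0.0818, 0], [0.0137, 0.0638, 0.0096, 0.0574, 0, -0.0818, 0], [0.0176, 0.0623, 0.0123, 0.0574, 0, -0.0818, 0], [0.0176, 0.0623, 0.0123, 0.0574, 0, -0.0818, 0], [0.0176, 0.0623, 0.0123, 0.0574, 0, -0.0818, 0]]
  ]
}}

```text
time_s: 10.0
tool_pos: [0.5662, -0.1189, 0.0095]
tool_rot: [-180.0, -35.0, 175.9]
force: [-0.1, 0.9, -0.2]
grip_width: 0.0005
grasp_force: 0.0
```

```bash
python3 - <<'E'
from h import *
show(); commit([.0176,.0623,.0123,.0574,0,-.0818]);print(base()[0])
E
```

```text
t 10.0 r 60.4 mm az -4.7 z 9.5 mm [-180.   -35.   175.9] F rad -0.2 tan 0.9 z -0.2
[ 0.56635142 -0.11821818  0.00950902]
```

In the notch and free. I'll feel for its right wall gently.

Emit:
{"name": "servo_tool", "arguments": {
  "series": [
    [[0, -0.004, 0, 0, 0, 0, 0], [0, -0.008, 0, 0, 0, 0, 0], [0, -0.012, 0, 0, 0, 0, 0], [0, -0.012, 0, 0, 0, 0, 0], [0, -0.012, 0, 0, 0, 0, 0]]
  ]
}}

```text
time_s: 10.42
tool_pos: [0.566, -0.1219, 0.0093]
tool_rot: [-180.0, -35.0, 176.0]
force: [-0.8, 0.1, 0.5]
grip_width: 0.0005
grasp_force: 0.0
```

```bash
python3 - <<'E'
from h import *
show(); commit([0,-.012,0,0,0,0]);print(base()[0])
E
```

```text
t 10.42 r 60.5 mm az -7.5 z 9.3 mm [-180.  -35.  176.] F rad -0.8 tan -0.0 z 0.5
[ 0.56609994 -0.12180938  0.00950925]
```

Emit:
{"name": "servo_tool", "arguments": {
  "series": [
    [[0, -0.004, 0, 0, 0, 0, 0], [0, -0.008, 0, 0, 0, 0, 0], [0, -0.012, 0, 0, 0, 0, 0], [0, -0.012, 0, 0, 0, 0, 0], [0, -0.012, 0, 0, 0, 0, 0]]
  ]
}}

```text
time_s: 10.83
tool_pos: [0.5658, -0.1256, 0.0094]
tool_rot: [-180.0, -35.0, 176.0]
force: [0.6, 0.5, 0.0]
grip_width: 0.0005
grasp_force: 0.0
```

```bash
python3 - <<'E'
from h import *
show(); commit([0,-.012,0,0,0,0]);print(base()[0])
E
```

```text
t 10.83 r 60.9 mm az -10.9 z 9.4 mm [-180.  -35.  176.] F rad 0.5 tan 0.6 z 0.0
[ 0.56584847 -0.12540059  0.00950948]
```

Emit:
{"name": "servo_tool", "arguments": {
  "series": [
    [[0, -0.004, 0, 0, 0, 0, 0], [0, -0.008, 0, 0, 0, 0, 0], [0, -0.012, 0, 0, 0, 0, 0], [0, -0.012, 0, 0, 0, 0, 0], [0, -0.012, 0, 0, 0, 0, 0]]
  ]
}}

```text
time_s: 11.25
tool_pos: [0.5655, -0.1292, 0.0094]
tool_rot: [-180.0, -35.0, 176.0]
force: [-0.2, 0.3, -0.3]
grip_width: 0.0005
grasp_force: 0.0
```

```bash
python3 - <<'E'
from h import *
show(); commit([0,-.012,0,0,0,0]);print(base()[0])
E
```

```text
t 11.25 r 61.4 mm az -14.3 z 9.4 mm [-180.  -35.  176.] F rad -0.3 tan 0.2 z -0.3
[ 0.56559699 -0.12899179  0.00950972]
```

```bash
python3 - <<'E'
from h import *
for r in (.064,.062,.06,.059,.058,.057,.056): print(r,rel(pose(-7.5,r,.0095)))
E
```

```text
0.064 [-0.0093  0.023  -0.0064 -0.0112  0.0001  0.0159]
0.062 [-0.0038  0.0234 -0.0026 -0.0112  0.0001  0.0159]
0.06 [ 0.0016  0.0238  0.0012 -0.0112  0.0001  0.0159]
0.059 [ 0.0044  0.024   0.0031 -0.0112  0.0001  0.0159]
0.058 [ 0.0071  0.0242  0.005  -0.0112  0.0001  0.0159]
0.057 [ 0.0098  0.0244  0.0069 -0.0112  0.0001  0.0159]
0.056 [ 0.0126  0.0246  0.0088 -0.0112  0.0001  0.0159]
```

Emit:
{"name": "servo_tool", "arguments": {
  "series": [
    [[-0.0093, 0.01, -0.0064, 0, 0, 0, 0], [-0.0093, 0.023, -0.0064, -0.0112, 0, 0.0159, 0], [-0.0038, 0.0234, -0.0026, -0.0112, 0, 0.0159, 0], [0.0016, 0.0238, 0.0012, -0.0112, 0, 0.0159, 0], [0.0044, 0.024, 0.0031, -0.0112, 0, 0.0159, 0], [0.0071, 0.0242, 0.005, -0.0112, 0, 0.0159, 0], [0.0071, 0.0242, 0.005, -0.0112, 0, 0.0159, 0], [0.0071, 0.0242, 0.005, -0.0112, 0, 0.0159, 0]]
  ]
}}

```text
time_s: 11.92
tool_pos: [0.5644, -0.122, 0.0095]
tool_rot: [-180.0, -34.8, 172.5]
force: [4.3, -2.5, -1.2]
grip_width: 0.0008
grasp_force: 2.3
```

```bash
python3 - <<'E'
from h import *
show(); commit([.0071,.0242,.005,-.0112,0,.0159]);print(base()[0])
for r in (.057,.056,.055,.054,.053,.052,.051): print(r,rel(pose(-7.5,r,.0095)))
E
```

```text
t 11.92 r 58.9 mm az -7.8 z 9.5 mm [-180.   -34.8  172.5] F rad 4.6 tan -1.9 z -1.2
[ 0.56350534 -0.12156755  0.00950175]
0.057 [ 0.0027 -0.      0.0019  0.0001  0.0001 -0.    ]
0.056 [ 0.0055 -0.      0.0038  0.0001  0.0001 -0.    ]
0.055 [ 0.0082 -0.      0.0057  0.0001  0.0001 -0.    ]
0.054 [ 0.0109 -0.      0.0077  0.0001  0.0001 -0.    ]
0.053 [ 0.0137 -0.      0.0096  0.0001  0.0001 -0.    ]
0.052 [ 0.0164 -0.      0.0115  0.0001  0.0001 -0.    ]
0.051 [ 0.0191 -0.      0.0134  0.0001  0.0001 -0.    ]
```

Emit:
{"name": "servo_tool", "arguments": {
  "series": [
    [[0.0027, 0, 0.0019, 0, 0, 0, 0], [0.0055, 0, 0.0038, 0, 0, 0, 0], [0.0082, 0, 0.0057, 0, 0, 0, 0], [0.0082, 0, 0.0057, 0, 0, 0, 0]]
  ]
}}

```text
time_s: 12.25
tool_pos: [0.5613, -0.1217, 0.0095]
tool_rot: [-180.0, -34.9, 172.5]
force: [4.9, -2.7, -0.7]
grip_width: 0.0005
grasp_force: 2.5
```

```bash
python3 - <<'E'
from h import *
show(); commit([.0082,0,.0057,0,0,0])
E
```

```text
t 12.25 r 55.9 mm az -7.9 z 9.5 mm [-180.   -34.9  172.5] F rad 5.2 tan -2.0 z -0.7
```

The catch yields under a nearly constant 5 N. Pressing 3 mm further.

Emit:
{"name": "servo_tool", "arguments": {
  "series": [
    [[0.0027, 0, 0.0019, 0, 0, 0, 0], [0.0055, 0, 0.0038, 0, 0, 0, 0], [0.0082, 0, 0.0058, 0, 0, 0, 0], [0.0082, 0, 0.0058, 0, 0, 0, 0], [0.0082, 0, 0.0058, 0, 0, 0, 0]]
  ]
}}

```text
time_s: 12.67
tool_pos: [0.558, -0.1212, 0.0094]
tool_rot: [-180.0, -34.9, 172.5]
force: [5.4, -1.7, -0.1]
grip_width: 0.0007
grasp_force: 2.4
```

```bash
python3 - <<'E'
from h import *
show(); commit([.0082,0,.0058,0,0,0])
c,P=cam('side','s3.png'); 
P0=np.load('side.npy')
print('wheel region z before/after',np.nanmedian(P0[318:335,272:292,2]),np.nanmedian(P[318:335,272:292,2]))
i=cv2.imread('pics/s3.png'); cv2.imwrite('pics/s3c.png',cv2.resize(i[250:400,200:400],None,fx=4,fy=4,interpolation=2))
E
```

```text
t 12.67 r 52.5 mm az -7.9 z 9.4 mm [-180.   -34.9  172.5] F rad 5.6 tan -1.0 z -0.1
wheel region z before/after 0.05724989095423533 0.0698271006680724
```

View pics/s3c.png

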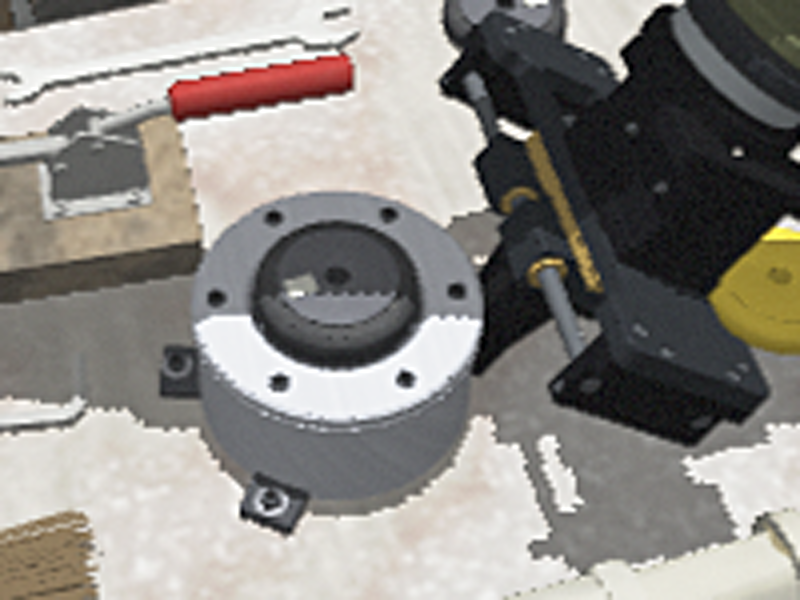

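The wheel now stands proud of the rim (crop (340,290)), and its top went from 57 to 70 mm. Withdrawing straight out, then up.

Emit:
{"name": "servo_tool", "arguments": {
  "series": [
    [[-0.0137, 0, -0.0096, 0, 0, 0, 0], [-0.041, 0, -0.0287, 0, 0, 0, 0], [-0.082, 0, -0.057, 0, 0, 0, 0], [-0.109, 0, -0.0765, 0, 0, 0, 0], [-0.109, 0, -0.0765, 0, 0, 0, 0], [0.0, 0, -0.23, 0, 0, 0, 0], [0.18, 0, -0.48, 0, 0, 0, 0], [0.18, 0, -0.48, 0, 0, 0, 0], [0.18, 0, -0.48, 0, 0, 0, 0], [0.18, 0, -0.48, 0, 0, 0, 0], [0.18, 0, -0.48, 0, 0, 0, 0], [0.18, 0, -0.48, 0, 0, 0, 0]]
  ]
}}

```text
time_s: 13.72
tool_pos: [0.5945, -0.1252, 0.1574]
tool_rot: [179.9, -35.2, 172.5]
force: [-0.7, -0.7, -0.1]
grip_width: 0.0005
grasp_force: 0.0
```

```bash
python3 - <<'E'
from h import *
show(); c,P=cam('side','s4.png')
print('wheel top z',np.nanmedian(P[318:335,272:292,2]), get_obs()['joint_velocities'].round(1))
E
```

```text
t 13.72 r 89.2 mm az -7.2 z 157.4 mm [179.9 -35.2 172.5] F rad -0.6 tan -0.8 z -0.1
wheel top z 0.06987868987495155 [-0.1  0.8 -0.1 -0.   0.1 -0.1  0. ]
```

View pics/s4.png

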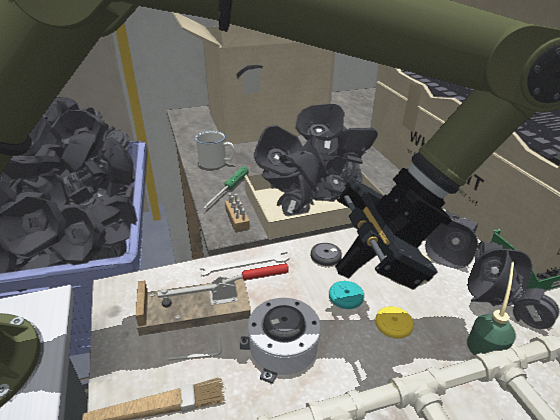

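The wheel stays raised at (285,322), the arm is clear, and everything else is where it was. Handing in.

```bash
python3 -c "
from h import *
print(env.sign_off())"
```

```text
the job is handed in; nothing more can be done
None
```

I found the notch at about -7.5° (right of world +x) and pressed the catch with about 6 N; the ejector rose and holds the wheel 13 mm up, the finger is clear, and the job is handed in at about 14 s. One probe on the plain skirt pressed harder than meant, about 17 N, before I backed off; nothing was moved.

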